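# Put the strays back in the jeweller's tray

### The arm

A 6-joint arm with a two-finger parallel gripper is mounted at the origin on the work surface. World frame = base frame: x ahead of the robot, y to its left, z up, the work surface at z = 0. Lengths are in m, angles in rad, forces in N, time in s.
With the tool pointing down it reaches from about 0.4 to 0.825 m from the base axis. Payload 7 kg.
Tool frame: the origin (TCP) lies between the finger pads; the fingertips stand 11 mm ahead of it and the grasp point (between the pads) lies 8 mm behind it; x points along the fingers, z is the direction in which the jaws open and shut, and the axes are right-handed (so a half turn about x gives the same grasp; the last joint's range is limited). The gripper opens to 88 mm and grips with 3 to 60 N. Pads are 19 mm wide; open, the fingers measure 130 mm over their backs; the gripper's body (78 mm by 193 mm) begins 47 mm behind the grasp point.
Start: joints at [-1.035, 0.359, 0.012, 0, -1.224, -0.288], TCP at [0.166, -0.654, 0.238] pointing down, gripper open.
Joint ranges: [-3.07, 3.07], [-1.43, 2.12], [-1.02, 1.25], [-3.03, 1.67], [-3.05, -0], [-3.03, 3.03]. Speed limits (rad/s): [2.39, 2.39, 3.01, 3.14, 3.14, 3.14].

### API

Orientations are given as [roll, pitch, yaw] about the fixed x, y, z axes, in that order (R = Rz(yaw) Ry(pitch) Rx(roll)).
In Python, from station import arm gives the robot as it stands.
- The arm moves only by the tool jog_arm, never from a script. Its argument "motion" is a list of rows, each an object of numbers: "dx", "dy", "dz": the shift along the tool's x, y, z in m; "twist": the turn about the tool's x in degrees. In form: [{"dx": .., "dy": .., "dz": .., "twist": ..}, ...]. A call has 1 to 20 rows; each row is the pose to reach, as a shift and turn from the pose commanded when the call began, along the tool's axes at that moment; what a row does not reach only later rows make up. A row lasts 1/12 s, in which the tool goes at most 41.7 mm and 7.16 degrees, less where a joint would pass 70% of its speed; a pose out of reach is approached as far as the arm can. A call with a gripper value outside its range is refused whole. "gripper" is the finger opening in m, from 0 to 0.0876, set as the call begins (left out, the last holds). The fingers move at their own pace and stop on an object; "newtons" is the grip in N (left out, the last holds). Time passes only in rows, so rows that repeat a pose let the fingers close. It gives the time, the measured TCP pose, the force and the opening at its end, in the units of the state.
- arm.get_state(): the state, without advancing time (a new reading comes with each control period).
- arm.grab_frame(name): name is "scene" or "top"; returns the picture (480x640x3 uint8, red, green, blue); there is no depth.
- arm.camera_model(name): a dict with "camera_matrix" (3x3 intrinsics, pixels), "eye" and "attitude" of the camera in the world. Camera axes: x right, y down, z forward; pixel columns grow to the right and rows downward; lengths in m; the calibration is good to about 2 mm. A picture is of the moment at which its call begins. camera_model takes no time and is no camera call.
- arm.job_done(): hands the job in, once; it reports no verdict.
The state is a dict: "t": time; "q": joint angles; "qd": joint speeds; "joint_efforts": joint torques, N m; "eef_pos": TCP position; "ee_rot": TCP orientation; "force": force on the tool from outside, world axes, zero at the start; "moment": the same for the moment, N m; "width": finger opening in m.
Only numpy, scipy, OpenCV 4.12 (cv2) and the standard library are available. Lean on these libraries where they do the work, as an engineer would, in place of code of your own. Each camera call takes 0.05 s, during which the arm holds its last target.

### The job

Tidy the jeweller's bench: put the black eye loupe, the white felt cone, the brass wheel brush and the red rouge bar back into the aluminium tray, each in the bin that already holds a piece of its own kind. Set each one down upright on the floor of its bin beside its mate, not dropped in from high up or left on top of anything. The black screw-lid pot and the orange sharpening stone only look similar: leave them where they are on the bench.

Things in the scene. Friction and masses are not known exactly. Their poses are not given: they have to be found in the camera images.
- loupe: Black eye loupe with a pale blue glass lens on top, standing on the bench on its eye cup. Round, 30 high; foot 35 across up to 6 high, body 31 across above (grip there). Mass about 30 g. Origin: centre of its underside, z up. Other small things (up to 50 long, 46 high) stand around it, centres 75 mm or more apart.
- felt: Off-white felt polishing cone standing on its wide end on the bench. 46 high; 26 across from the foot to 20 high, then tapering to 16 at the top. Mass about 20 g. Origin: centre of its underside, z up along the cone. Other small things (up to 50 long, 46 high) stand around it, centres 75 mm or more apart.
- brush: Brass wire wheel brush with a wooden hub, lying flat on the bench. 40 across, 14 thick. Mass about 45 g. Origin: centre of its underside, z up along the wheel's axis. Other small things (up to 50 long, 46 high) stand around it, centres 75 mm or more apart.
- rouge: Short dark-red bar of rouge polishing compound lying on the bench. 45 long (along x) by 28 wide (y) by 22 high. Mass about 60 g. Origin: centre of its underside, z up. Other small things (up to 50 long, 46 high) stand around it, centres 75 mm or more apart.
- bin_loupe: Open metal bin holding a second black eye loupe (26 high, 35 across), loose, about 30 to the -y side of its middle; the +y half (y 5 to 52) is free. Fixed. Outside 104 (x) by 110 (y) by 24 high, walls and floor 3 thick. Origin: centre of underside, z up. One of four bins standing two by two, in any order, in a low tray (rim 20 above the bench); underside 3 above the bench.
- bin_felt: Open metal bin holding a second off-white felt cone (40 high, 26 across), loose, about 30 to the -y side of its middle; the +y half (y 5 to 52) is free. Fixed. Outside 104 (x) by 110 (y) by 24 high, walls and floor 3 thick. Origin: centre of underside, z up. One of four bins standing two by two, in any order, in a low tray (rim 20 above the bench); underside 3 above the bench.
- bin_brush: Open metal bin holding a second brass wheel brush (14 high, 40 across), loose, about 30 to the -y side of its middle; the +y half (y 5 to 52) is free. Fixed. Outside 104 (x) by 110 (y) by 24 high, walls and floor 3 thick. Origin: centre of underside, z up. One of four bins standing two by two, in any order, in a low tray (rim 20 above the bench); underside 3 above the bench.
- bin_rouge: Open metal bin holding a longer dark-red rouge bar (70 long in x, 28 wide, 22 high), loose, about 30 to the -y side of its middle; the +y half (y 5 to 52) is free. Fixed. Outside 104 (x) by 110 (y) by 24 high, walls and floor 3 thick. Origin: centre of underside, z up. One of four bins standing two by two, in any order, in a low tray (rim 20 above the bench); underside 3 above the bench.
- pot: Look-alike of the loupe: black screw-lid pot with a plain black lid and no glass. Round, 35 across, 24 high. Stays on the bench. Origin: centre of its underside, z up.
- stone: Look-alike of the rouge bar: sharpening stone, orange on top and grey below, 50 long (x) by 24 wide (y) by 16 high. Stays on the bench. Origin: centre of its underside, z up.
Mind the look-alikes: they are no part of the job. Leave any green or turquoise look-alike of the rouge alone. Leave any pink look-alike of the brush alone.

How it is judged:
At the end, for the whole second after the job is handed in: Loupe, felt cone, wheel brush and rouge bar each inside the bin of its own kind (origin within its inner walls), underside at most 6 mm above the bin floor, upright within 0.15 rad, at rest; pot and stone within 20 mm of where they started (x of loupe in the frame of bin_loupe between -0.049 and 0.049 m and y of loupe in the frame of bin_loupe between -0.052 and 0.052 m and z of loupe in the frame of bin_loupe between -0.001 and 0.009 m and angle between each of loupe, felt, brush, rouge's own z axis and vertical below 0.15 rad and linear speed of each of loupe, felt, brush, rouge below 0.02 m/s and angular speed of each of loupe, felt, brush, rouge below 0.2 rad/s and x of felt in the frame of bin_felt between -0.049 and 0.049 m and y of felt in the frame of bin_felt between -0.052 and 0.052 m and z of felt in the frame of bin_felt between -0.001 and 0.009 m and x of brush in the frame of bin_brush between -0.049 and 0.049 m and y of brush in the frame of bin_brush between -0.052 and 0.052 m and z of brush in the frame of bin_brush between -0.001 and 0.009 m and x of rouge in the frame of bin_rouge between -0.049 and 0.049 m and y of rouge in the frame of bin_rouge between -0.052 and 0.052 m and z of rouge in the frame of bin_rouge between -0.001 and 0.009 m and distance of each of pot, stone from where it was at the start of the episode below 0.02 m); the robot touches nothing.
It fails at once if the black pot is moved 20 mm or more (distance of pot from where it was at the start of the episode above 0.02 m).
It fails at once if the sharpening stone is moved 20 mm or more (distance of stone from where it was at the start of the episode above 0.02 m).
It fails at once if a thing is dropped or thrown (faster than 0.8 m/s free of the fingers, a fall of over 3 cm) ((linear speed of loupe above 0.8 m/s and contact force between the fingers and loupe below 0.05 N) or (linear speed of felt above 0.8 m/s and contact force between the fingers and felt below 0.05 N) or (linear speed of brush above 0.8 m/s and contact force between the fingers and brush below 0.05 N) or (linear speed of rouge above 0.8 m/s and contact force between the fingers and rouge below 0.05 N)).
It also fails if it takes over 102 s, if anything falls off the work surface, if the arm or the gripper's body presses on something with over 40 N, if the wrist force passes 120 N, or if a joint passes its speed limit or range.

## Working session

There is one attempt and no reset: what is moved stays moved. The work goes in short steps, Python scripts to look and compute and a tool call to move; the robot and the scene stay as the last step left them, time stands still between calls to the robot, and variables do not carry over. Pictures are saved under pics/ and viewed, and the job is handed in when it is done.

Besides the shell and the picture viewer there is one more tool, called by a JSON object that holds its "op" and its "data", one argument or row to a line. jog_arm: Moves the arm, as the interface text tells. Its arguments: {"type":"object","properties":{"motion":{"type":"array"},"gripper":{"type":"number"},"newtons":{"type":"number"}},"required":["motion"]}

```bash
mkdir -p pics; ls; python3 - <<'E'
from station import arm
import cv2
for n in("top","scene"):
    f=arm.grab_frame(n); cv2.imwrite(f"pics/{n}0.png",f[:,:,::-1]); print(arm.camera_model(n))
print(arm.get_state())
E
```

```text
pics
{'camera_matrix': array([[609.08259927,   0.        , 321.57872885],
       [  0.        , 609.08259927, 240.36284519],
       [  0.        ,   0.        ,   1.        ]]), 'eye': array([0.50124854, 0.08436795, 1.27745288]), 'attitude': array([-3.08473512, -0.00749023, -1.54760127])}
{'camera_matrix': array([[446.84579284,   0.        , 314.22656322],
       [  0.        , 446.84579284, 243.97387431],
       [  0.        ,   0.        ,   1.        ]]), 'eye': array([0.86315625, 0.54974956, 0.51656477]), 'attitude': array([-2.32542593,  0.01812405,  2.58891195])}
{'t': 0.1, 'q': array([-1.03492246e+00,  3.59313523e-01,  1.11504520e-02, -3.14475928e-04,
       -1.22411231e+00, -2.88123334e-01]), 'qd': array([ 7.33276952e-04, -1.65678581e-03,  2.43674465e-03,  9.75795335e-04,
       -2.78272536e-05, -9.46899179e-04]), 'joint_efforts': array([-2.25610340e-03, -5.84161985e+01,  2.93750292e+01,  7.01553404e+00,
        1.01717180e-02, -7.00911687e-05]), 'eef_pos': array([ 0.16541156, -0.65397747,  0.23671641]), 'ee_rot': array([0.09086225, 1.569288  , 1.90930204]), 'force': array([-0.43473656, -0.17710038, -0.015752  ]), 'moment': array([0.01342035, 0.01203442, 0.03113008]), 'width': 0.08780581774452707}
```

View pics/top0.png

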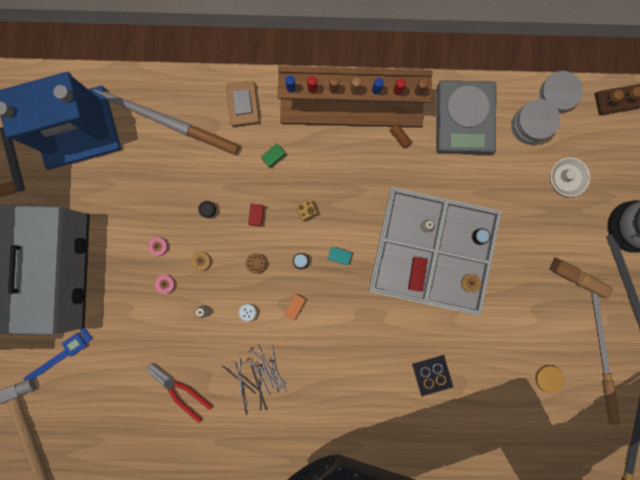

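View pics/scene0.png

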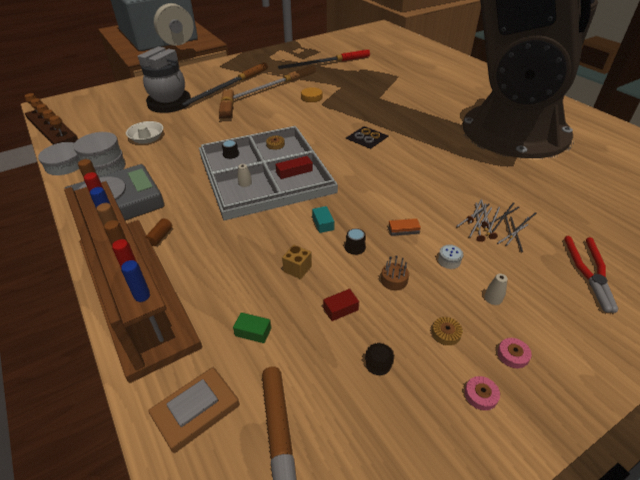

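```bash
python3 - <<'E'
import cv2
f=cv2.imread("pics/top0.png")
cv2.imwrite("pics/c1.png",cv2.resize(f[190:340,140:340],None,fx=4,fy=4,interpolation=cv2.INTER_CUBIC))
cv2.imwrite("pics/c2.png",cv2.resize(f[180:320,360:510],None,fx=4,fy=4,interpolation=cv2.INTER_CUBIC))
E
```

```text
(no output)
```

View pics/c1.png

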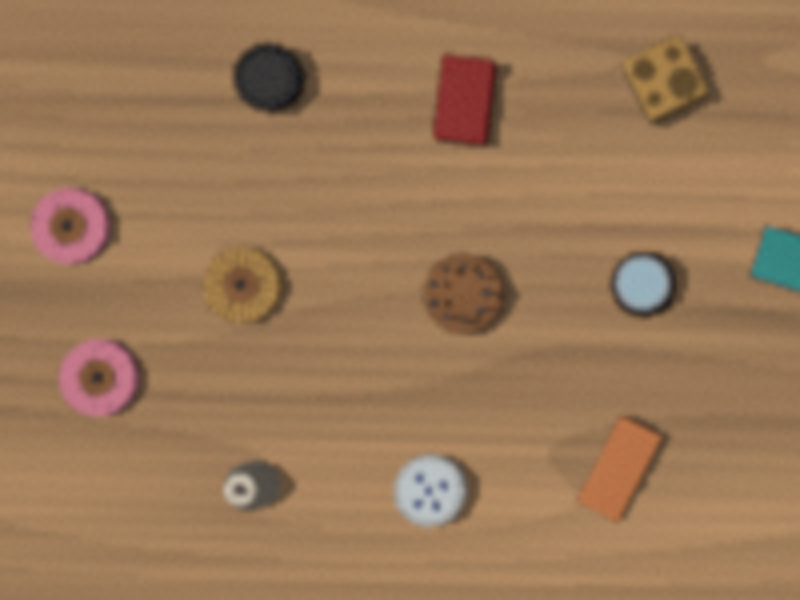

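View pics/c2.png

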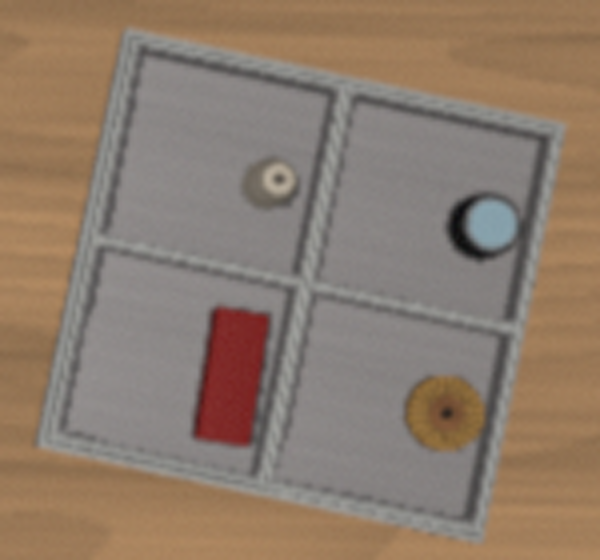

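```bash
cat > h.py <<'E'
import numpy as np
from scipy.spatial.transform import Rotation as Ro
from station import arm
def px(name,u,v,z):
    c=arm.camera_model(name); R=Ro.from_euler('xyz',c['attitude']).as_matrix()
    d=R@np.linalg.inv(c['camera_matrix'])@[u,v,1]
    e=c['eye']; return e+d*(z-e[2])/d[2]
def proj(name,p):
    c=arm.camera_model(name); R=Ro.from_euler('xyz',c['attitude']).as_matrix()
    q=c['camera_matrix']@(R.T@(np.array(p)-c['eye'])); return q[:2]/q[2]
E
python3 - <<'E'
from h import *
np.set_printoptions(precision=4,suppress=True)
c1=lambda x,y:(140+(x-1.5)/4,190+(y-1.5)/4)
c2=lambda x,y:(360+(x-1.5)/4,180+(y-1.5)/4)
O=dict(loupe=(643,284,.03),brush=(241,285,.014),felt=(240,490,.046),rouge=(465,100,.022))
for k,(x,y,z) in O.items():
    p=px('top',*c1(x,y),z); print(k,p,'scene px',proj('scene',p))
# rouge corners
r=[px('top',*c1(*p),.022) for p in((443,54),(496,60),(486,146),(433,138))]
print('rouge c',np.mean(r,0)); d=(r[0]+r[1]-r[2]-r[3]); print('ang long',np.degrees(np.arctan2(d[1],d[0])),np.linalg.norm(d)/2,np.linalg.norm(r[0]-r[1]))
C=px('top',*c2(303,290),.027); print('centre',C,proj('scene',C))
a=px('top',*c2(343,92),.027);b=px('top',*c2(265,475),.027);print('xdir',np.degrees(np.arctan2(*(a-b)[1::-1])),np.linalg.norm(a-b))
l=px('top',*c2(98,240),.027);r=px('top',*c2(520,328),.027);d=l-r;print('yaw from y',np.degrees(np.arctan2(-d[0],d[1])),np.linalg.norm(d))
k=[px('top',*c2(*p),.027) for p in((128,28),(566,125),(478,540),(38,447))]
print('corner centre',np.mean(k,0),[np.linalg.norm(k[i]-k[i-1]) for i in range(4)])
s=arm.get_state(); print(Ro.from_euler('xyz',s['ee_rot']).as_matrix())
E
```

```text
loupe [0.5299 0.1191 0.03  ] scene px [355.025  233.3588]
brush [0.5249 0.3275 0.014 ] scene px [446.4937 326.5618]
felt [0.4214 0.3183 0.046 ] scene px [500.2814 276.2478]
rouge [0.623  0.2137 0.022 ] scene px [340.0788 298.2567]
rouge c [0.6233 0.214  0.022 ]
ang long -5.00166581683946 0.04439575020561785 0.02759978403577607
centre [ 0.5539 -0.1579  0.027 ] [264.5149 161.0904]
xdir -10.77491109086373 0.20162079368006183
yaw from y -10.450396089028928 0.2215414162717619
corner centre [ 0.557  -0.1577  0.027 ] [np.float64(0.2211612648555529), np.float64(0.23167657094927072), np.float64(0.21874816169918487), np.float64(0.2299576512910763)]
[[-0.0005 -0.9695 -0.2451]
 [ 0.0014 -0.2451  0.9695]
 [-1.      0.0001  0.0015]]
```

```bash
cat >> h.py <<'E'
YAW=np.radians(-10.6); C=np.array([.5555,-.158])
def binpt(sx,sy,x=0,y=.024):
    c,s=np.cos(YAW),np.sin(YAW); return C+np.array([[c,-s],[s,c]])@[sx*.053+x,sy*.056+y]
def go(*targets):
    "targets (x,y,z,theta deg or None): each as shift from the present pose"
    s=arm.get_state(); R=Ro.from_euler('xyz',s['ee_rot']).as_matrix()
    th0=np.degrees(np.arctan2(R[1,2],R[0,2]))
    print('t',round(s['t'],2),'p',s['eef_pos'].round(4),'th',round(th0,2),'w',round(s['width'],4),'F',s['force'].round(1),'tilt',R[2].round(4), 'q',s['q'].round(2))
    for x,y,z,th in targets:
        d=R.T@(np.array([x,y,z])-s['eef_pos']); tw=0 if th is None else (th0-th+180)%360-180
        print(dict(dx=round(d[0],4),dy=round(d[1],4),dz=round(d[2],4),twist=round(tw,1)))
E
python3 - <<'E'
from h import *
for n,s in dict(felt=(1,1),loupe=(1,-1),rouge=(-1,1),brush=(-1,-1)).items(): p=binpt(*s); print(n,p.round(4),proj('top',[*p,.006]).round())
go((.5,-.25,.2,169.4),(.53,.119,.1,169.4))
E
```

```text
felt [ 0.6223 -0.0891] [401. 219.]
loupe [ 0.6017 -0.1992] [453. 230.]
rouge [ 0.5181 -0.0696] [391. 269.]
brush [ 0.4975 -0.1797] [444. 280.]
t 0.1 p [ 0.1654 -0.654   0.2367] th 104.19 w 0.0878 F [-0.4 -0.2 -0. ] tilt [-1.0e+00  1.0e-04  1.5e-03] q [-1.03  0.36  0.01 -0.   -1.22 -0.29]
{'dx': np.float64(0.0371), 'dy': np.float64(-0.4234), 'dz': np.float64(0.3096), 'twist': np.float64(-65.2)}
{'dx': np.float64(0.1376), 'dy': np.float64(-0.543), 'dz': np.float64(0.6598), 'twist': np.float64(-65.2)}
```

Which is which, by pixel in the top view (checked in crop c1):
- **Loupe:** (301,261), with the blue lens. The pot is at (207,209).
- **Felt:** (200,312). The white box with holes is at (248,313).
- **Brush:** (200,261). The pink ones are at (157,246) and (165,285), and the pincushion is at (257,263).
- **Rouge:** (257,215). The stone is at (295,307), with the teal one at (340,256) and the green one at (273,155).
- **Bins:** felt upper left, loupe upper right, rouge lower left, brush lower right. The free halves are on the left.

{"op": "jog_arm", "data": {
  "motion": [
    {"dx": 0.037, "dy": -0.423, "dz": 0.31, "twist": -65.2},
    {"dx": 0.037, "dy": -0.423, "dz": 0.31, "twist": -65.2},
    {"dx": 0.037, "dy": -0.423, "dz": 0.31, "twist": -65.2},
    {"dx": 0.037, "dy": -0.423, "dz": 0.31, "twist": -65.2},
    {"dx": 0.037, "dy": -0.423, "dz": 0.31, "twist": -65.2},
    {"dx": 0.037, "dy": -0.423, "dz": 0.31, "twist": -65.2},
    {"dx": 0.037, "dy": -0.423, "dz": 0.31, "twist": -65.2},
    {"dx": 0.037, "dy": -0.423, "dz": 0.31, "twist": -65.2},
    {"dx": 0.037, "dy": -0.423, "dz": 0.31, "twist": -65.2},
    {"dx": 0.037, "dy": -0.423, "dz": 0.31, "twist": -65.2},
    {"dx": 0.037, "dy": -0.423, "dz": 0.31, "twist": -65.2},
    {"dx": 0.037, "dy": -0.423, "dz": 0.31, "twist": -65.2},
    {"dx": 0.1376, "dy": -0.543, "dz": 0.66, "twist": -65.2},
    {"dx": 0.1376, "dy": -0.543, "dz": 0.66, "twist": -65.2},
    {"dx": 0.1376, "dy": -0.543, "dz": 0.66, "twist": -65.2},
    {"dx": 0.1376, "dy": -0.543, "dz": 0.66, "twist": -65.2},
    {"dx": 0.1376, "dy": -0.543, "dz": 0.66, "twist": -65.2},
    {"dx": 0.1376, "dy": -0.543, "dz": 0.66, "twist": -65.2},
    {"dx": 0.1376, "dy": -0.543, "dz": 0.66, "twist": -65.2},
    {"dx": 0.1376, "dy": -0.543, "dz": 0.66, "twist": -65.2}
  ],
  "gripper": 0.045
}}

```text
t: 1.77
eef_pos: [0.5215, 0.0523, 0.1175]
ee_rot: [-1.621, 1.571, 1.336]
force: [0.8, -1.1, -0.0]
width: 0.045
```

```bash
python3 - <<'E'
from h import *
go((.53,.119,.1,169.4),(.53,.119,.02,169.4))
E
```

```text
t 1.77 p [0.5215 0.0523 0.1175] th 169.4 w 0.045 F [ 0.8 -1.1 -0. ] tilt [-1.e+00 -1.e-04 -0.e+00] q [ 0.47  0.23 -0.48 -0.   -0.87 -0.66]
{'dx': np.float64(0.0175), 'dy': np.float64(-0.0672), 'dz': np.float64(0.0039), 'twist': np.float64(0.0)}
{'dx': np.float64(0.0975), 'dy': np.float64(-0.0672), 'dz': np.float64(0.0039), 'twist': np.float64(0.0)}
```

{"op": "jog_arm", "data": {
  "motion": [
    {"dx": 0.0175, "dy": -0.067, "dz": 0.004},
    {"dx": 0.0175, "dy": -0.067, "dz": 0.004},
    {"dx": 0.0175, "dy": -0.067, "dz": 0.004},
    {"dx": 0.0175, "dy": -0.067, "dz": 0.004}
  ]
}}

```text
invalid input
```

```bash
python3 - <<'E'
from h import *
import cv2
go((.53,.119,.02,169.4))
f=arm.grab_frame("scene"); cv2.imwrite("pics/s1.png",f[:,:,::-1])
E
```

```text
t 1.77 p [0.5215 0.0523 0.1175] th 169.4 w 0.045 F [ 0.8 -1.1 -0. ] tilt [-1.e+00 -1.e-04 -0.e+00] q [ 0.47  0.23 -0.48 -0.   -0.87 -0.66]
{'dx': np.float64(0.0975), 'dy': np.float64(-0.0672), 'dz': np.float64(0.0039), 'twist': np.float64(0.0)}
```

View pics/s1.png

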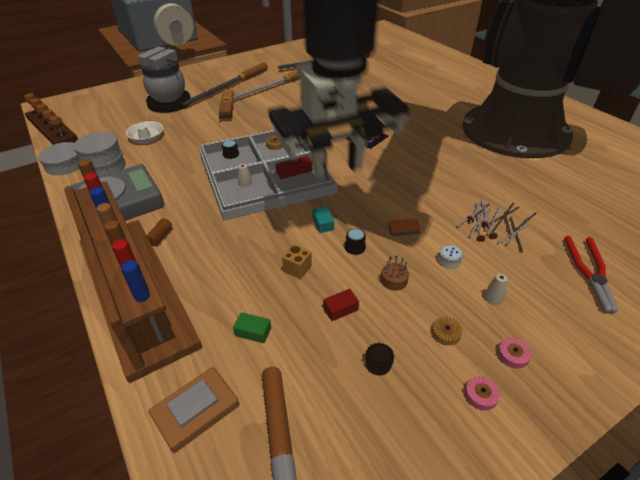

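The picture shows the gripper short of the loupe at (356,240), and nothing has been disturbed. The last call was refused because the rows had no "twist".

{"op": "jog_arm", "data": {
  "motion": [
    {"dx": 0.0175, "dy": -0.067, "dz": 0.004, "twist": 0},
    {"dx": 0.0175, "dy": -0.067, "dz": 0.004, "twist": 0},
    {"dx": 0.0175, "dy": -0.067, "dz": 0.004, "twist": 0},
    {"dx": 0.0175, "dy": -0.067, "dz": 0.004, "twist": 0}
  ]
}}

```text
t: 2.15
eef_pos: [0.5298, 0.118, 0.0996]
ee_rot: [0.697, 1.569, -2.627]
force: [-1.1, 0.2, 0.6]
width: 0.0452
```

```bash
python3 - <<'E'
from h import *
go((.53,.119,.02,169.4))
E
```

```text
t 2.15 p [0.5298 0.118  0.0996] th 169.53 w 0.0452 F [-1.1  0.2  0.6] tilt [-1.      0.0011  0.0014] q [ 0.58  0.28 -0.46 -0.   -0.84 -0.76]
{'dx': np.float64(0.0796), 'dy': np.float64(-0.0011), 'dz': np.float64(-0.0001), 'twist': np.float64(0.1)}
```

{"op": "jog_arm", "data": {
  "motion": [
    {"dx": 0.04, "dy": -0.001, "dz": 0, "twist": 0},
    {"dx": 0.06, "dy": -0.001, "dz": 0, "twist": 0},
    {"dx": 0.07, "dy": -0.001, "dz": 0, "twist": 0},
    {"dx": 0.0795, "dy": -0.001, "dz": 0, "twist": 0},
    {"dx": 0.0795, "dy": -0.001, "dz": 0, "twist": 0},
    {"dx": 0.0795, "dy": -0.001, "dz": 0, "twist": 0}
  ]
}}

```text
t: 2.65
eef_pos: [0.5308, 0.1175, 0.0214]
ee_rot: [2.854, 1.571, -0.473]
force: [-0.1, -0.0, 0.3]
width: 0.0448
```

{"op": "jog_arm", "data": {
  "motion": [
    {"dx": 0, "dy": 0, "dz": 0, "twist": 0},
    {"dx": 0, "dy": 0, "dz": 0, "twist": 0},
    {"dx": 0, "dy": 0, "dz": 0, "twist": 0},
    {"dx": 0, "dy": 0, "dz": 0, "twist": 0},
    {"dx": 0, "dy": 0, "dz": 0, "twist": 0},
    {"dx": 0, "dy": 0, "dz": 0, "twist": 0}
  ],
  "gripper": 0.015,
  "newtons": 12
}}

```text
t: 3.15
eef_pos: [0.531, 0.1182, 0.022]
ee_rot: [-2.559, 1.569, 0.398]
force: [-1.6, 0.5, 6.9]
width: 0.0299
```

```bash
python3 - <<'E'
from h import *
go((.53,.119,.12,169.4),(.6017,-.1992,.12,169.4))
E
```

```text
t 3.15 p [0.531  0.1182 0.022 ] th 169.42 w 0.0299 F [-1.6  0.5  6.9] tilt [-1.0e+00 -9.0e-04 -1.3e-03] q [ 0.58  0.38 -0.53  0.   -0.65 -0.76]
{'dx': np.float64(-0.098), 'dy': np.float64(-0.0007), 'dz': np.float64(0.001), 'twist': np.float64(0.0)}
{'dx': np.float64(-0.0981), 'dy': np.float64(0.2989), 'dz': np.float64(-0.1279), 'twist': np.float64(0.0)}
```

{"op": "jog_arm", "data": {
  "motion": [
    {"dx": -0.02, "dy": 0, "dz": 0, "twist": 0},
    {"dx": -0.05, "dy": 0, "dz": 0, "twist": 0},
    {"dx": -0.08, "dy": 0, "dz": 0, "twist": 0},
    {"dx": -0.098, "dy": 0, "dz": 0, "twist": 0},
    {"dx": -0.098, "dy": 0, "dz": 0, "twist": 0},
    {"dx": -0.098, "dy": 0.3, "dz": -0.128, "twist": 0},
    {"dx": -0.098, "dy": 0.3, "dz": -0.128, "twist": 0},
    {"dx": -0.098, "dy": 0.3, "dz": -0.128, "twist": 0},
    {"dx": -0.098, "dy": 0.3, "dz": -0.128, "twist": 0},
    {"dx": -0.098, "dy": 0.3, "dz": -0.128, "twist": 0},
    {"dx": -0.098, "dy": 0.3, "dz": -0.128, "twist": 0},
    {"dx": -0.098, "dy": 0.3, "dz": -0.128, "twist": 0},
    {"dx": -0.098, "dy": 0.3, "dz": -0.128, "twist": 0},
    {"dx": -0.098, "dy": 0.3, "dz": -0.128, "twist": 0},
    {"dx": -0.098, "dy": 0.3, "dz": -0.128, "twist": 0},
    {"dx": -0.098, "dy": 0.3, "dz": -0.128, "twist": 0},
    {"dx": -0.098, "dy": 0.3, "dz": -0.128, "twist": 0}
  ]
}}

```text
t: 4.57
eef_pos: [0.6007, -0.1997, 0.1187]
ee_rot: [-0.234, 1.57, 2.723]
force: [-0.6, 0.3, -0.3]
width: 0.03
```

```bash
python3 - <<'E'
from h import *
import cv2
go((.6017,-.1992,.0285,169.4))
f=arm.grab_frame("scene"); cv2.imwrite("pics/s2.png",cv2.resize(f[50:250,150:410,::-1],None,fx=3,fy=3))
E
```

```text
t 4.57 p [ 0.6007 -0.1997  0.1187] th 169.44 w 0.03 F [-0.6  0.3 -0.3] tilt [-1.e+00 -1.e-04  6.e-04] q [-0.01  0.39 -0.24 -0.   -0.95 -0.17]
{'dx': np.float64(0.0902), 'dy': np.float64(-0.0007), 'dz': np.float64(-0.001), 'twist': np.float64(0.0)}
```

View pics/s2.png

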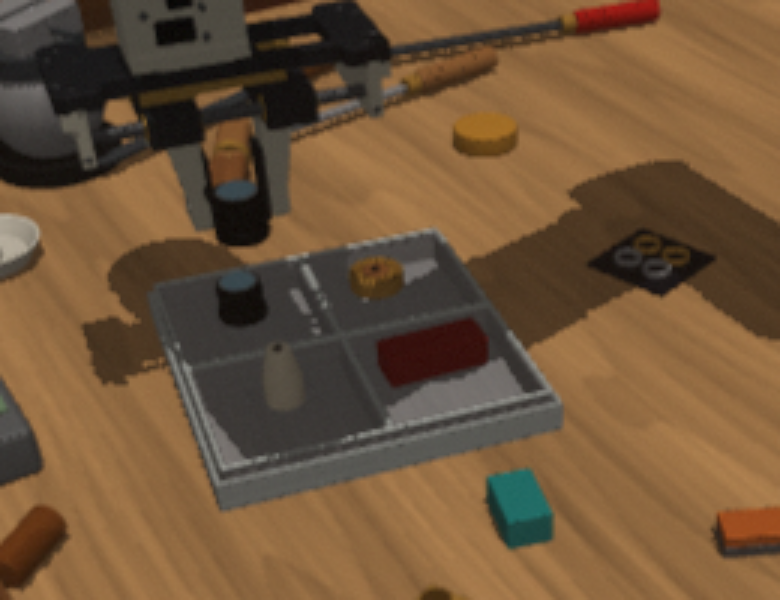

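{"op": "jog_arm", "data": {
  "motion": [
    {"dx": 0.03, "dy": 0, "dz": -0.001, "twist": 0},
    {"dx": 0.06, "dy": 0, "dz": -0.001, "twist": 0},
    {"dx": 0.078, "dy": 0, "dz": -0.001, "twist": 0},
    {"dx": 0.086, "dy": 0, "dz": -0.001, "twist": 0},
    {"dx": 0.0895, "dy": 0, "dz": -0.001, "twist": 0},
    {"dx": 0.0895, "dy": 0, "dz": -0.001, "twist": 0},
    {"dx": 0.0895, "dy": 0, "dz": -0.001, "twist": 0}
  ]
}}

```text
t: 5.2
eef_pos: [0.603, -0.2004, 0.0307]
ee_rot: [3.124, 1.569, -0.202]
force: [-0.1, -0.5, -0.1]
width: 0.0298
```

```bash
python3 - <<'E'
from h import *
import cv2
go((.6017,-.1992,.0285,169.4))
f=arm.grab_frame("scene"); cv2.imwrite("pics/s3.png",cv2.resize(f[50:250,150:410,::-1],None,fx=3,fy=3))
E
```

```text
t 5.2 p [ 0.603  -0.2004  0.0307] th 169.46 w 0.0298 F [-0.1 -0.5 -0.1] tilt [-1.      0.     -0.0017] q [-0.01  0.49 -0.31  0.   -0.77 -0.17]
{'dx': np.float64(0.0022), 'dy': np.float64(-0.001), 'dz': np.float64(0.0015), 'twist': np.float64(0.1)}
```

View pics/s3.png

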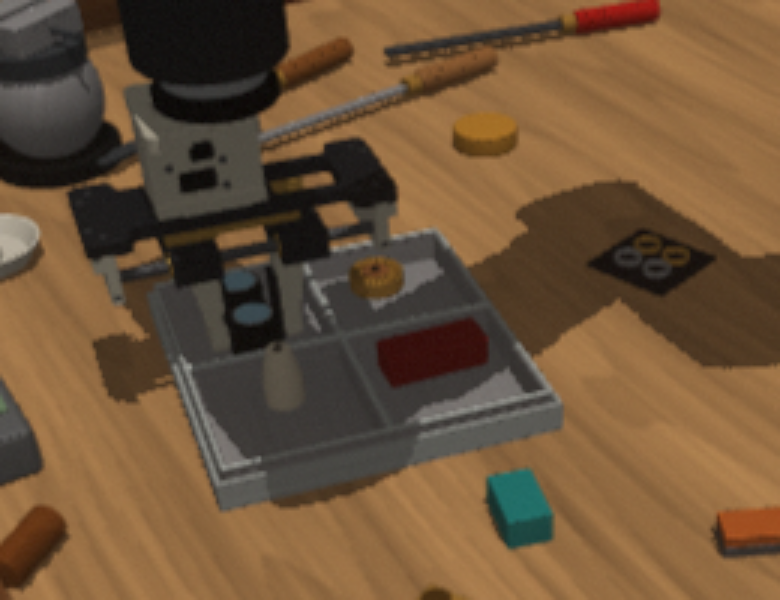

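{"op": "jog_arm", "data": {
  "motion": [
    {"dx": 0.001, "dy": 0, "dz": 0, "twist": 0},
    {"dx": 0.002, "dy": 0, "dz": 0, "twist": 0},
    {"dx": 0.002, "dy": 0, "dz": 0, "twist": 0},
    {"dx": 0.002, "dy": 0, "dz": 0, "twist": 0}
  ]
}}

```text
t: 5.58
eef_pos: [0.6023, -0.2008, 0.028]
ee_rot: [-3.018, 1.57, -0.061]
force: [-0.1, 0.7, 2.9]
width: 0.0296
```

{"op": "jog_arm", "data": {
  "motion": [
    {"dx": 0, "dy": 0, "dz": 0, "twist": 0},
    {"dx": 0, "dy": 0, "dz": 0, "twist": 0},
    {"dx": 0, "dy": 0, "dz": 0, "twist": 0},
    {"dx": 0, "dy": 0, "dz": 0, "twist": 0}
  ],
  "gripper": 0.042
}}

```text
t: 5.92
eef_pos: [0.6019, -0.2008, 0.0274]
ee_rot: [0.086, 1.571, 3.042]
force: [-0.2, 0.8, -0.7]
width: 0.0418
```

```bash
python3 - <<'E'
from h import *
go((.6017,-.1992,.12,169.4),(.525,.3275,.12,169.4),(.525,.3275,.06,169.4))
E
```

```text
t 5.92 p [ 0.6019 -0.2008  0.0274] th 169.39 w 0.0418 F [-0.2  0.8 -0.7] tilt [-1.e+00  0.e+00  2.e-04] q [-0.01  0.49 -0.31 -0.   -0.76 -0.17]
{'dx': np.float64(-0.0926), 'dy': np.float64(-0.0015), 'dz': np.float64(0.0005), 'twist': np.float64(-0.0)}
{'dx': np.float64(-0.0926), 'dy': np.float64(-0.5051), 'dz': np.float64(0.1729), 'twist': np.float64(-0.0)}
{'dx': np.float64(-0.0326), 'dy': np.float64(-0.5051), 'dz': np.float64(0.1728), 'twist': np.float64(-0.0)}
```

{"op": "jog_arm", "data": {
  "motion": [
    {"dx": -0.015, "dy": 0, "dz": 0, "twist": 0},
    {"dx": -0.045, "dy": 0, "dz": 0, "twist": 0},
    {"dx": -0.085, "dy": 0, "dz": 0, "twist": 0},
    {"dx": -0.0926, "dy": -0.505, "dz": 0.173, "twist": 0},
    {"dx": -0.0926, "dy": -0.505, "dz": 0.173, "twist": 0},
    {"dx": -0.0926, "dy": -0.505, "dz": 0.173, "twist": 0},
    {"dx": -0.0926, "dy": -0.505, "dz": 0.173, "twist": 0},
    {"dx": -0.0926, "dy": -0.505, "dz": 0.173, "twist": 0},
    {"dx": -0.0926, "dy": -0.505, "dz": 0.173, "twist": 0},
    {"dx": -0.0926, "dy": -0.505, "dz": 0.173, "twist": 0},
    {"dx": -0.0926, "dy": -0.505, "dz": 0.173, "twist": 0},
    {"dx": -0.0926, "dy": -0.505, "dz": 0.173, "twist": 0},
    {"dx": -0.0926, "dy": -0.505, "dz": 0.173, "twist": 0},
    {"dx": -0.0926, "dy": -0.505, "dz": 0.173, "twist": 0},
    {"dx": -0.0926, "dy": -0.505, "dz": 0.173, "twist": 0},
    {"dx": -0.0926, "dy": -0.505, "dz": 0.173, "twist": 0},
    {"dx": -0.0926, "dy": -0.505, "dz": 0.173, "twist": 0},
    {"dx": -0.0926, "dy": -0.505, "dz": 0.173, "twist": 0},
    {"dx": -0.0926, "dy": -0.505, "dz": 0.173, "twist": 0},
    {"dx": -0.0926, "dy": -0.505, "dz": 0.173, "twist": 0}
  ]
}}

```text
t: 7.58
eef_pos: [0.5248, 0.3265, 0.1199]
ee_rot: [1.007, 1.57, -2.321]
force: [-0.5, -0.1, 1.1]
width: 0.0421
```

```bash
python3 - <<'E'
from h import *
import cv2
go((.525,.3275,.013,169.4))
f=arm.grab_frame("scene"); cv2.imwrite("pics/s4.png",f[:,:,::-1])
E
```

```text
t 7.58 p [0.5248 0.3265 0.1199] th 169.35 w 0.0421 F [-0.5 -0.1  1.1] tilt [-1.e+00  5.e-04  3.e-04] q [ 0.87  0.36 -0.27 -0.   -0.94 -1.06]
{'dx': np.float64(0.1069), 'dy': np.float64(-0.0011), 'dz': np.float64(-0.0), 'twist': np.float64(-0.0)}
```

View pics/s4.png

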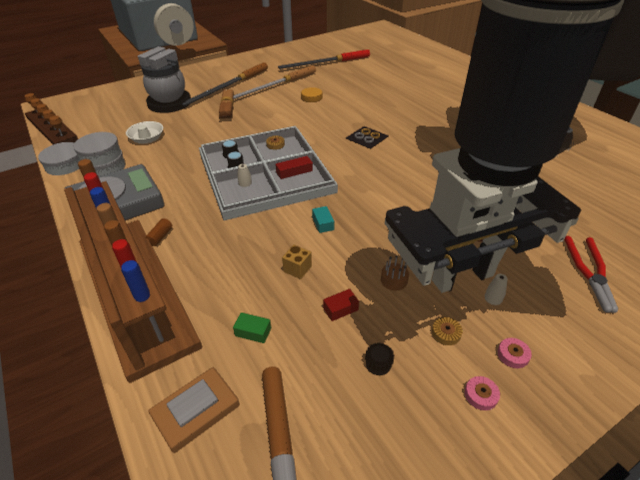

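The loupe stands in its bin at (235,160). The gripper hovers over the brush at (447,330) and clears the felt cone.

{"op": "jog_arm", "data": {
  "motion": [
    {"dx": 0.02, "dy": -0.001, "dz": 0, "twist": 0},
    {"dx": 0.04, "dy": -0.001, "dz": 0, "twist": 0},
    {"dx": 0.065, "dy": -0.001, "dz": 0, "twist": 0},
    {"dx": 0.09, "dy": -0.001, "dz": 0, "twist": 0},
    {"dx": 0.1, "dy": -0.001, "dz": 0, "twist": 0},
    {"dx": 0.1065, "dy": -0.001, "dz": 0, "twist": 0},
    {"dx": 0.1065, "dy": -0.001, "dz": 0, "twist": 0},
    {"dx": 0.1065, "dy": -0.001, "dz": 0, "twist": 0}
  ],
  "gripper": 0.058
}}

```text
t: 8.3
eef_pos: [0.5257, 0.3285, 0.0144]
ee_rot: [-2.458, 1.57, 0.498]
force: [0.1, 0.5, 1.0]
width: 0.0581
```

{"op": "jog_arm", "data": {
  "motion": [
    {"dx": 0, "dy": 0, "dz": 0, "twist": 0},
    {"dx": 0, "dy": 0, "dz": 0, "twist": 0},
    {"dx": 0, "dy": 0, "dz": 0, "twist": 0},
    {"dx": 0, "dy": 0, "dz": 0, "twist": 0},
    {"dx": 0, "dy": 0, "dz": 0, "twist": 0},
    {"dx": 0, "dy": 0, "dz": 0, "twist": 0}
  ],
  "gripper": 0.02
}}

```text
t: 8.8
eef_pos: [0.5254, 0.3289, 0.0145]
ee_rot: [-2.241, 1.57, 0.716]
force: [-1.8, 0.5, 5.7]
width: 0.0392
```

```bash
python3 - <<'E'
from h import *
go((.525,.3275,.12,169.4),(.4975,-.1797,.12,169.4))
E
```

```text
t 8.8 p [0.5254 0.3289 0.0145] th 169.42 w 0.0392 F [-1.8  0.5  5.7] tilt [-1.e+00 -1.e-03 -8.e-04] q [ 0.87  0.49 -0.36  0.   -0.72 -1.06]
{'dx': np.float64(-0.1055), 'dy': np.float64(0.0013), 'dz': np.float64(0.0), 'twist': np.float64(0.0)}
{'dx': np.float64(-0.106), 'dy': np.float64(0.505), 'dz': np.float64(-0.066), 'twist': np.float64(0.0)}
```

{"op": "jog_arm", "data": {
  "motion": [
    {"dx": -0.02, "dy": 0, "dz": 0, "twist": 0},
    {"dx": -0.05, "dy": 0, "dz": 0, "twist": 0},
    {"dx": -0.085, "dy": 0, "dz": 0, "twist": 0},
    {"dx": -0.106, "dy": 0, "dz": 0, "twist": 0},
    {"dx": -0.106, "dy": 0.505, "dz": -0.066, "twist": 0},
    {"dx": -0.106, "dy": 0.505, "dz": -0.066, "twist": 0},
    {"dx": -0.106, "dy": 0.505, "dz": -0.066, "twist": 0},
    {"dx": -0.106, "dy": 0.505, "dz": -0.066, "twist": 0},
    {"dx": -0.106, "dy": 0.505, "dz": -0.066, "twist": 0},
    {"dx": -0.106, "dy": 0.505, "dz": -0.066, "twist": 0},
    {"dx": -0.106, "dy": 0.505, "dz": -0.066, "twist": 0},
    {"dx": -0.106, "dy": 0.505, "dz": -0.066, "twist": 0},
    {"dx": -0.106, "dy": 0.505, "dz": -0.066, "twist": 0},
    {"dx": -0.106, "dy": 0.505, "dz": -0.066, "twist": 0},
    {"dx": -0.106, "dy": 0.505, "dz": -0.066, "twist": 0},
    {"dx": -0.106, "dy": 0.505, "dz": -0.066, "twist": 0},
    {"dx": -0.106, "dy": 0.505, "dz": -0.066, "twist": 0},
    {"dx": -0.106, "dy": 0.505, "dz": -0.066, "twist": 0},
    {"dx": -0.106, "dy": 0.505, "dz": -0.066, "twist": 0},
    {"dx": -0.106, "dy": 0.505, "dz": -0.066, "twist": 0}
  ]
}}

```text
t: 10.47
eef_pos: [0.497, -0.1796, 0.1195]
ee_rot: [-1.01, 1.571, 1.947]
force: [-0.3, -0.6, 0.3]
width: 0.0396
```

```bash
python3 - <<'E'
from h import *
import cv2
go((.4975,-.1797,.0205,169.4))
f=arm.grab_frame("scene"); cv2.imwrite("pics/s5.png",cv2.resize(f[50:250,150:410,::-1],None,fx=3,fy=3))
E
```

```text
t 10.47 p [ 0.497  -0.1796  0.1195] th 169.4 w 0.0396 F [-0.3 -0.6  0.3] tilt [-1.e+00 -1.e-04  1.e-04] q [ 0.02  0.23 -0.47 -0.   -0.87 -0.21]
{'dx': np.float64(0.099), 'dy': np.float64(-0.0), 'dz': np.float64(-0.0006), 'twist': np.float64(-0.0)}
```

View pics/s5.png

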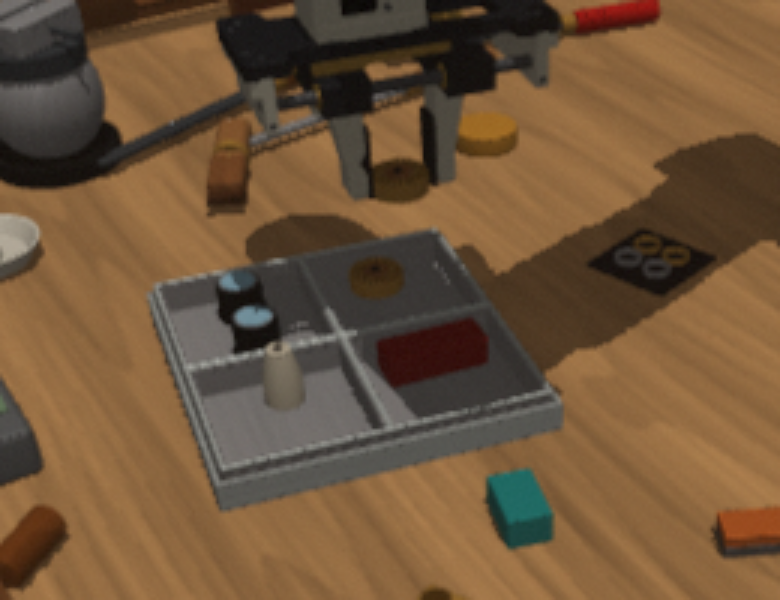

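The brush is held level at (400,180), and both loupes stand upright in their bin at (240,290) and (255,325).

{"op": "jog_arm", "data": {
  "motion": [
    {"dx": 0.03, "dy": 0, "dz": -0.0005, "twist": 0},
    {"dx": 0.06, "dy": 0, "dz": -0.0005, "twist": 0},
    {"dx": 0.082, "dy": 0, "dz": -0.0005, "twist": 0},
    {"dx": 0.092, "dy": 0, "dz": -0.0005, "twist": 0},
    {"dx": 0.097, "dy": 0, "dz": -0.0005, "twist": 0},
    {"dx": 0.0985, "dy": 0, "dz": -0.0005, "twist": 0},
    {"dx": 0.0985, "dy": 0, "dz": -0.0005, "twist": 0},
    {"dx": 0.0985, "dy": 0, "dz": -0.0005, "twist": 0}
  ]
}}

```text
t: 11.18
eef_pos: [0.4985, -0.18, 0.0223]
ee_rot: [-3.035, 1.569, -0.078]
force: [-0.7, -0.1, -1.0]
width: 0.0388
```

```bash
python3 - <<'E'
from h import *
go((.4975,-.1797,.0205,169.4))
E
```

```text
t 11.18 p [ 0.4985 -0.18    0.0223] th 169.44 w 0.0388 F [-0.7 -0.1 -1. ] tilt [-1.0e+00 -2.0e-04 -1.9e-03] q [ 0.02  0.37 -0.56  0.   -0.64 -0.21]
{'dx': np.float64(0.0017), 'dy': np.float64(-0.0001), 'dz': np.float64(0.0011), 'twist': np.float64(0.0)}
```

{"op": "jog_arm", "data": {
  "motion": [
    {"dx": 0.001, "dy": 0, "dz": 0, "twist": 0},
    {"dx": 0.0015, "dy": 0, "dz": 0.001, "twist": 0},
    {"dx": 0.0015, "dy": 0, "dz": 0.001, "twist": 0},
    {"dx": 0.0015, "dy": 0, "dz": 0.001, "twist": 0}
  ]
}}

```text
t: 11.52
eef_pos: [0.4974, -0.18, 0.0205]
ee_rot: [-3.018, 1.569, -0.061]
force: [0.2, 0.6, 5.3]
width: 0.0393
```

{"op": "jog_arm", "data": {
  "motion": [
    {"dx": 0, "dy": 0, "dz": 0, "twist": 0},
    {"dx": 0, "dy": 0, "dz": 0, "twist": 0},
    {"dx": 0, "dy": 0, "dz": 0, "twist": 0},
    {"dx": 0, "dy": 0, "dz": 0, "twist": 0}
  ],
  "gripper": 0.047
}}

```text
t: 11.85
eef_pos: [0.4962, -0.18, 0.0194]
ee_rot: [0.138, 1.57, 3.095]
force: [0.3, -0.6, 0.8]
width: 0.0469
```

```bash
python3 - <<'E'
from h import *
go((.4975,-.1797,.12,169.4),(.422,.318,.13,169.4))
E
```

```text
t 11.85 p [ 0.4962 -0.18    0.0194] th 169.39 w 0.0469 F [ 0.3 -0.6  0.8] tilt [-1.e+00  1.e-04  7.e-04] q [ 0.02  0.37 -0.57 -0.   -0.64 -0.21]
{'dx': np.float64(-0.1006), 'dy': np.float64(-0.0006), 'dz': np.float64(-0.0012), 'twist': np.float64(-0.0)}
{'dx': np.float64(-0.1106), 'dy': np.float64(-0.4759), 'dz': np.float64(0.1647), 'twist': np.float64(-0.0)}
```

{"op": "jog_arm", "data": {
  "motion": [
    {"dx": -0.015, "dy": 0, "dz": 0, "twist": 0},
    {"dx": -0.045, "dy": 0, "dz": 0, "twist": 0},
    {"dx": -0.085, "dy": 0, "dz": 0, "twist": 0},
    {"dx": -0.1106, "dy": -0.476, "dz": 0.165, "twist": 0},
    {"dx": -0.1106, "dy": -0.476, "dz": 0.165, "twist": 0},
    {"dx": -0.1106, "dy": -0.476, "dz": 0.165, "twist": 0},
    {"dx": -0.1106, "dy": -0.476, "dz": 0.165, "twist": 0},
    {"dx": -0.1106, "dy": -0.476, "dz": 0.165, "twist": 0},
    {"dx": -0.1106, "dy": -0.476, "dz": 0.165, "twist": 0},
    {"dx": -0.1106, "dy": -0.476, "dz": 0.165, "twist": 0},
    {"dx": -0.1106, "dy": -0.476, "dz": 0.165, "twist": 0},
    {"dx": -0.1106, "dy": -0.476, "dz": 0.165, "twist": 0},
    {"dx": -0.1106, "dy": -0.476, "dz": 0.165, "twist": 0},
    {"dx": -0.1106, "dy": -0.476, "dz": 0.165, "twist": 0},
    {"dx": -0.1106, "dy": -0.476, "dz": 0.165, "twist": 0},
    {"dx": -0.1106, "dy": -0.476, "dz": 0.165, "twist": 0},
    {"dx": -0.1106, "dy": -0.476, "dz": 0.165, "twist": 0},
    {"dx": -0.1106, "dy": -0.476, "dz": 0.165, "twist": 0},
    {"dx": -0.1106, "dy": -0.476, "dz": 0.165, "twist": 0},
    {"dx": -0.1106, "dy": -0.476, "dz": 0.165, "twist": 0}
  ]
}}

```text
t: 13.52
eef_pos: [0.422, 0.3169, 0.1301]
ee_rot: [1.054, 1.57, -2.274]
force: [0.2, -0.1, -0.3]
width: 0.0473
```

```bash
python3 - <<'E'
from h import *
import cv2
go((.422,.318,.014,169.4))
f=arm.grab_frame("scene"); cv2.imwrite("pics/s6.png",f[:,:,::-1])
E
```

```text
t 13.52 p [0.422  0.3169 0.1301] th 169.32 w 0.0473 F [ 0.2 -0.1 -0.3] tilt [-1.e+00  5.e-04  3.e-04] q [ 1.02  0.22 -0.46 -0.   -0.9  -1.2 ]
{'dx': np.float64(0.1161), 'dy': np.float64(-0.0012), 'dz': np.float64(0.0002), 'twist': np.float64(-0.1)}
```

View pics/s6.png

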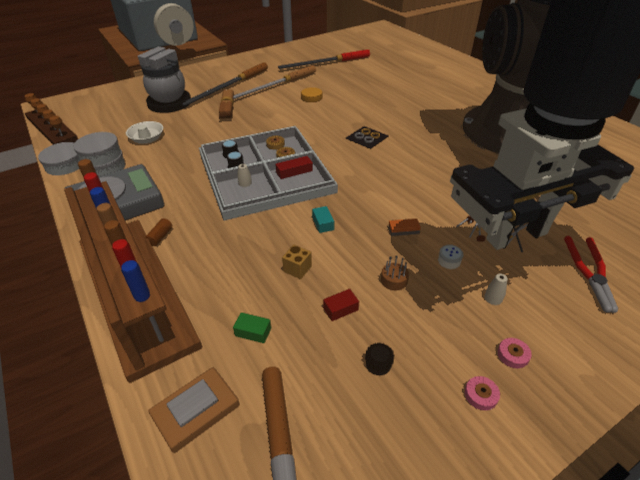

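Both brushes lie in their bin at (275,142) and (287,152), and the felt cone stands untouched at (497,289).

{"op": "jog_arm", "data": {
  "motion": [
    {"dx": 0.03, "dy": -0.001, "dz": 0, "twist": 0},
    {"dx": 0.06, "dy": -0.001, "dz": 0, "twist": 0},
    {"dx": 0.085, "dy": -0.001, "dz": 0, "twist": 0},
    {"dx": 0.103, "dy": -0.001, "dz": 0, "twist": 0},
    {"dx": 0.1155, "dy": -0.001, "dz": 0, "twist": 0},
    {"dx": 0.1155, "dy": -0.001, "dz": 0, "twist": 0},
    {"dx": 0.1155, "dy": -0.001, "dz": 0, "twist": 0}
  ]
}}

```text
t: 14.15
eef_pos: [0.4223, 0.3183, 0.0146]
ee_rot: [1.264, 1.57, -2.063]
force: [0.5, -0.1, 0.3]
width: 0.047
```

{"op": "jog_arm", "data": {
  "motion": [
    {"dx": 0, "dy": 0, "dz": 0, "twist": 0},
    {"dx": 0, "dy": 0, "dz": 0, "twist": 0},
    {"dx": 0, "dy": 0, "dz": 0, "twist": 0},
    {"dx": 0, "dy": 0, "dz": 0, "twist": 0},
    {"dx": 0, "dy": 0, "dz": 0, "twist": 0},
    {"dx": 0, "dy": 0, "dz": 0, "twist": 0}
  ],
  "gripper": 0.01
}}

```text
t: 14.65
eef_pos: [0.4223, 0.3195, 0.0154]
ee_rot: [-2.144, 1.57, 0.813]
force: [-0.6, -1.0, 6.1]
width: 0.0255
```

```bash
python3 - <<'E'
from h import *
go((.422,.318,.13,169.4),(.6223,-.0891,.13,169.4))
E
```

```text
t 14.65 p [0.4223 0.3195 0.0154] th 169.42 w 0.0255 F [-0.6 -1.   6.1] tilt [-1.e+00 -8.e-04 -5.e-04] q [ 1.02  0.38 -0.57  0.   -0.62 -1.2 ]
{'dx': np.float64(-0.1146), 'dy': np.float64(0.0014), 'dz': np.float64(0.0), 'twist': np.float64(0.0)}
{'dx': np.float64(-0.1148), 'dy': np.float64(0.3648), 'dz': np.float64(-0.2717), 'twist': np.float64(0.0)}
```

{"op": "jog_arm", "data": {
  "motion": [
    {"dx": -0.02, "dy": 0, "dz": 0, "twist": 0},
    {"dx": -0.05, "dy": 0, "dz": 0, "twist": 0},
    {"dx": -0.085, "dy": 0, "dz": 0, "twist": 0},
    {"dx": -0.115, "dy": 0, "dz": 0, "twist": 0},
    {"dx": -0.115, "dy": 0.365, "dz": -0.272, "twist": 0},
    {"dx": -0.115, "dy": 0.365, "dz": -0.272, "twist": 0},
    {"dx": -0.115, "dy": 0.365, "dz": -0.272, "twist": 0},
    {"dx": -0.115, "dy": 0.365, "dz": -0.272, "twist": 0},
    {"dx": -0.115, "dy": 0.365, "dz": -0.272, "twist": 0},
    {"dx": -0.115, "dy": 0.365, "dz": -0.272, "twist": 0},
    {"dx": -0.115, "dy": 0.365, "dz": -0.272, "twist": 0},
    {"dx": -0.115, "dy": 0.365, "dz": -0.272, "twist": 0},
    {"dx": -0.115, "dy": 0.365, "dz": -0.272, "twist": 0},
    {"dx": -0.115, "dy": 0.365, "dz": -0.272, "twist": 0},
    {"dx": -0.115, "dy": 0.365, "dz": -0.272, "twist": 0},
    {"dx": -0.115, "dy": 0.365, "dz": -0.272, "twist": 0},
    {"dx": -0.115, "dy": 0.365, "dz": -0.272, "twist": 0},
    {"dx": -0.115, "dy": 0.365, "dz": -0.272, "twist": 0},
    {"dx": -0.115, "dy": 0.365, "dz": -0.272, "twist": 0},
    {"dx": -0.115, "dy": 0.365, "dz": -0.272, "twist": 0}
  ]
}}

```text
t: 16.32
eef_pos: [0.622, -0.0884, 0.1299]
ee_rot: [-2.212, 1.571, 0.746]
force: [-0.1, -0.0, 0.1]
width: 0.0257
```

```bash
python3 - <<'E'
from h import *
import cv2
go((.6223,-.0891,.0215,169.4))
f=arm.grab_frame("scene"); cv2.imwrite("pics/s7.png",cv2.resize(f[50:250,150:410,::-1],None,fx=3,fy=3))
E
```

```text
t 16.32 p [ 0.622  -0.0884  0.1299] th 169.49 w 0.0257 F [-0.1 -0.   0.1] tilt [-1.e+00 -2.e-04 -1.e-04] q [ 0.17  0.37 -0.24 -0.   -0.97 -0.35]
{'dx': np.float64(0.1084), 'dy': np.float64(0.0007), 'dz': np.float64(-0.0004), 'twist': np.float64(0.1)}
```

View pics/s7.png

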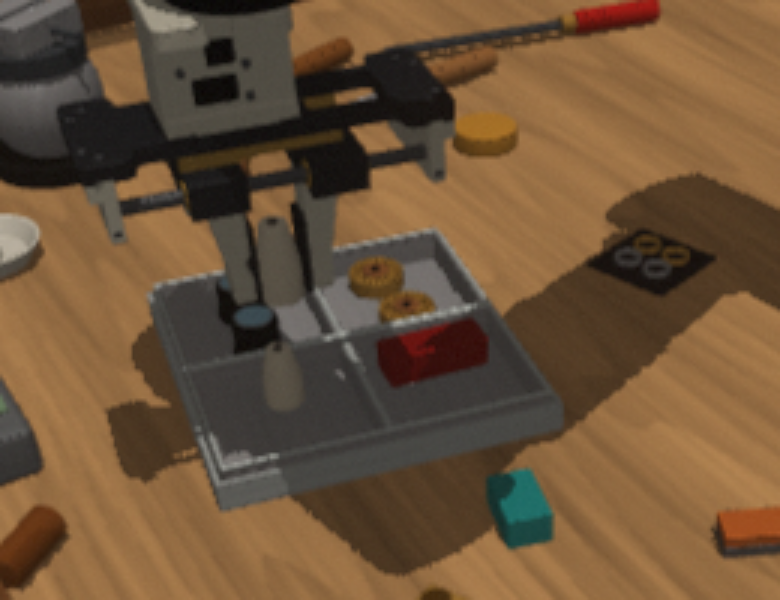

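The felt cone is held upright at (275,260), and the brush sits flat at (405,305).

{"op": "jog_arm", "data": {
  "motion": [
    {"dx": 0.03, "dy": 0, "dz": 0, "twist": 0},
    {"dx": 0.06, "dy": 0, "dz": 0, "twist": 0},
    {"dx": 0.085, "dy": 0, "dz": 0, "twist": 0},
    {"dx": 0.1, "dy": 0, "dz": 0, "twist": 0},
    {"dx": 0.106, "dy": 0, "dz": 0, "twist": 0},
    {"dx": 0.1075, "dy": 0, "dz": 0, "twist": 0},
    {"dx": 0.1075, "dy": 0, "dz": 0, "twist": 0},
    {"dx": 0.1075, "dy": 0, "dz": 0, "twist": 0}
  ]
}}

```text
t: 17.03
eef_pos: [0.6232, -0.0891, 0.0233]
ee_rot: [-2.909, 1.569, 0.048]
force: [-0.5, -0.2, 0.5]
width: 0.0254
```

```bash
python3 - <<'E'
from h import *
go((.6223,-.0891,.0214,169.4))
E
```

```text
t 17.03 p [ 0.6232 -0.0891  0.0233] th 169.45 w 0.0254 F [-0.5 -0.2  0.5] tilt [-1.0e+00 -4.0e-04 -1.8e-03] q [ 0.17  0.49 -0.33  0.   -0.75 -0.35]
{'dx': np.float64(0.0019), 'dy': np.float64(0.0002), 'dz': np.float64(0.0009), 'twist': np.float64(0.1)}
```

{"op": "jog_arm", "data": {
  "motion": [
    {"dx": 0.001, "dy": 0, "dz": 0, "twist": 0},
    {"dx": 0.0015, "dy": 0, "dz": 0.001, "twist": 0},
    {"dx": 0.0015, "dy": 0, "dz": 0.001, "twist": 0},
    {"dx": 0.0015, "dy": 0, "dz": 0.001, "twist": 0}
  ]
}}

```text
t: 17.37
eef_pos: [0.6214, -0.0894, 0.0211]
ee_rot: [-2.813, 1.57, 0.144]
force: [0.2, 0.2, -0.4]
width: 0.0254
```

{"op": "jog_arm", "data": {
  "motion": [
    {"dx": 0, "dy": 0, "dz": 0, "twist": 0},
    {"dx": 0, "dy": 0, "dz": 0, "twist": 0},
    {"dx": 0, "dy": 0, "dz": 0, "twist": 0},
    {"dx": 0, "dy": 0, "dz": 0, "twist": 0}
  ],
  "gripper": 0.042
}}

```text
t: 17.7
eef_pos: [0.6214, -0.0894, 0.0207]
ee_rot: [-3.068, 1.571, -0.111]
force: [-0.0, -0.5, 0.0]
width: 0.0409
```

```bash
python3 - <<'E'
from h import *
go((.6223,-.0891,.13,169.4),(.623,.214,.12,85),(.623,.214,.12,-95))
E
```

```text
t 17.7 p [ 0.6214 -0.0894  0.0207] th 169.4 w 0.0409 F [-0.  -0.5  0. ] tilt [-1. -0. -0.] q [ 0.17  0.49 -0.34  0.   -0.74 -0.35]
{'dx': np.float64(-0.1093), 'dy': np.float64(-0.0005), 'dz': np.float64(-0.0009), 'twist': np.float64(-0.0)}
{'dx': np.float64(-0.0993), 'dy': np.float64(-0.2985), 'dz': np.float64(0.0542), 'twist': np.float64(84.4)}
{'dx': np.float64(-0.0993), 'dy': np.float64(-0.2985), 'dz': np.float64(0.0542), 'twist': np.float64(-95.6)}
```

{"op": "jog_arm", "data": {
  "motion": [
    {"dx": -0.015, "dy": 0, "dz": 0, "twist": 0},
    {"dx": -0.045, "dy": 0, "dz": 0, "twist": 0},
    {"dx": -0.085, "dy": 0, "dz": 0, "twist": 0},
    {"dx": -0.099, "dy": 0, "dz": 0, "twist": 0},
    {"dx": -0.099, "dy": -0.2985, "dz": 0.054, "twist": 84.4},
    {"dx": -0.099, "dy": -0.2985, "dz": 0.054, "twist": 84.4},
    {"dx": -0.099, "dy": -0.2985, "dz": 0.054, "twist": 84.4},
    {"dx": -0.099, "dy": -0.2985, "dz": 0.054, "twist": 84.4},
    {"dx": -0.099, "dy": -0.2985, "dz": 0.054, "twist": 84.4},
    {"dx": -0.099, "dy": -0.2985, "dz": 0.054, "twist": 84.4},
    {"dx": -0.099, "dy": -0.2985, "dz": 0.054, "twist": 84.4},
    {"dx": -0.099, "dy": -0.2985, "dz": 0.054, "twist": 84.4},
    {"dx": -0.099, "dy": -0.2985, "dz": 0.054, "twist": 84.4},
    {"dx": -0.099, "dy": -0.2985, "dz": 0.054, "twist": 84.4},
    {"dx": -0.099, "dy": -0.2985, "dz": 0.054, "twist": 84.4},
    {"dx": -0.099, "dy": -0.2985, "dz": 0.054, "twist": 84.4},
    {"dx": -0.099, "dy": -0.2985, "dz": 0.054, "twist": 84.4},
    {"dx": -0.099, "dy": -0.2985, "dz": 0.054, "twist": 84.4},
    {"dx": -0.099, "dy": -0.2985, "dz": 0.054, "twist": 84.4},
    {"dx": -0.099, "dy": -0.2985, "dz": 0.054, "twist": 84.4}
  ]
}}

```text
t: 19.37
eef_pos: [0.6232, 0.2138, 0.1197]
ee_rot: [2.091, 1.571, -2.706]
force: [0.2, -0.5, -0.5]
width: 0.0424
```

```bash
python3 - <<'E'
from h import *
import cv2
go((.623,.214,.12,85),(.623,.214,.014,85))
f=arm.grab_frame("scene"); cv2.imwrite("pics/s8.png",f[:,:,::-1])
E
```

```text
t 19.37 p [0.6232 0.2138 0.1197] th 85.16 w 0.0424 F [ 0.2 -0.5 -0.5] tilt [-1.e+00  1.e-04 -0.e+00] q [ 0.63  0.42 -0.17 -0.   -0.97 -2.28]
{'dx': np.float64(-0.0003), 'dy': np.float64(0.0002), 'dz': np.float64(0.0002), 'twist': np.float64(0.2)}
{'dx': np.float64(0.1057), 'dy': np.float64(0.0002), 'dz': np.float64(0.0002), 'twist': np.float64(0.2)}
```

View pics/s8.png

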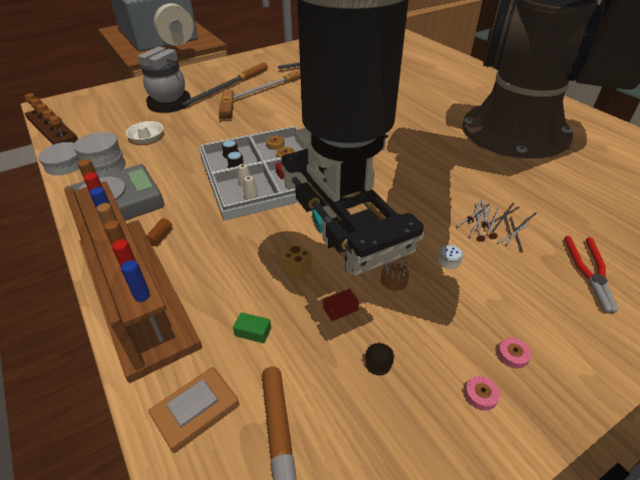

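Both cones stand upright at (243,175) and (250,187). The rouge at (341,305) is under the gripper.

{"op": "jog_arm", "data": {
  "motion": [
    {"dx": 0.03, "dy": 0, "dz": 0, "twist": 0},
    {"dx": 0.06, "dy": 0, "dz": 0, "twist": 0},
    {"dx": 0.085, "dy": 0, "dz": 0, "twist": 0},
    {"dx": 0.098, "dy": 0, "dz": 0, "twist": 0},
    {"dx": 0.105, "dy": 0, "dz": 0, "twist": 0},
    {"dx": 0.105, "dy": 0, "dz": 0, "twist": 0},
    {"dx": 0.105, "dy": 0, "dz": 0, "twist": 0}
  ],
  "gripper": 0.045
}}

```text
t: 20.0
eef_pos: [0.6236, 0.214, 0.0151]
ee_rot: [-1.659, 1.57, -0.175]
force: [-0.2, 0.4, 0.5]
width: 0.045
```

{"op": "jog_arm", "data": {
  "motion": [
    {"dx": 0, "dy": 0, "dz": 0, "twist": 0},
    {"dx": 0, "dy": 0, "dz": 0, "twist": 0},
    {"dx": 0, "dy": 0, "dz": 0, "twist": 0},
    {"dx": 0, "dy": 0, "dz": 0, "twist": 0},
    {"dx": 0, "dy": 0, "dz": 0, "twist": 0},
    {"dx": 0, "dy": 0, "dz": 0, "twist": 0}
  ],
  "gripper": 0.015,
  "newtons": 15
}}

```text
t: 20.5
eef_pos: [0.6237, 0.2143, 0.0158]
ee_rot: [-1.004, 1.569, 0.48]
force: [-1.1, 0.3, 6.2]
width: 0.0278
```

```bash
python3 - <<'E'
from h import *
go((.623,.214,.13,85),(*binpt(-1,1,0,.022),.13,169.4))
E
```

```text
t 20.5 p [0.6237 0.2143 0.0158] th 85.02 w 0.0278 F [-1.1  0.3  6.2] tilt [-1.0e+00 -1.3e-03  8.0e-04] q [ 0.63  0.54 -0.26  0.   -0.77 -2.28]
{'dx': np.float64(-0.1142), 'dy': np.float64(0.0005), 'dz': np.float64(-0.0003), 'twist': np.float64(0.0)}
{'dx': np.float64(-0.1146), 'dy': np.float64(0.0806), 'dz': np.float64(-0.2939), 'twist': np.float64(-84.4)}
```

{"op": "jog_arm", "data": {
  "motion": [
    {"dx": -0.02, "dy": 0, "dz": 0, "twist": 0},
    {"dx": -0.05, "dy": 0, "dz": 0, "twist": 0},
    {"dx": -0.085, "dy": 0, "dz": 0, "twist": 0},
    {"dx": -0.1145, "dy": 0, "dz": 0, "twist": 0},
    {"dx": -0.1145, "dy": 0.0805, "dz": -0.294, "twist": -84.4},
    {"dx": -0.1145, "dy": 0.0805, "dz": -0.294, "twist": -84.4},
    {"dx": -0.1145, "dy": 0.0805, "dz": -0.294, "twist": -84.4},
    {"dx": -0.1145, "dy": 0.0805, "dz": -0.294, "twist": -84.4},
    {"dx": -0.1145, "dy": 0.0805, "dz": -0.294, "twist": -84.4},
    {"dx": -0.1145, "dy": 0.0805, "dz": -0.294, "twist": -84.4},
    {"dx": -0.1145, "dy": 0.0805, "dz": -0.294, "twist": -84.4},
    {"dx": -0.1145, "dy": 0.0805, "dz": -0.294, "twist": -84.4},
    {"dx": -0.1145, "dy": 0.0805, "dz": -0.294, "twist": -84.4},
    {"dx": -0.1145, "dy": 0.0805, "dz": -0.294, "twist": -84.4},
    {"dx": -0.1145, "dy": 0.0805, "dz": -0.294, "twist": -84.4},
    {"dx": -0.1145, "dy": 0.0805, "dz": -0.294, "twist": -84.4},
    {"dx": -0.1145, "dy": 0.0805, "dz": -0.294, "twist": -84.4},
    {"dx": -0.1145, "dy": 0.0805, "dz": -0.294, "twist": -84.4},
    {"dx": -0.1145, "dy": 0.0805, "dz": -0.294, "twist": -84.4},
    {"dx": -0.1145, "dy": 0.0805, "dz": -0.294, "twist": -84.4}
  ]
}}

```text
t: 22.17
eef_pos: [0.5173, -0.0719, 0.1292]
ee_rot: [0.03, 1.571, 2.984]
force: [1.1, -0.1, -1.0]
width: 0.0276
```

```bash
python3 - <<'E'
from h import *
import cv2
go((*binpt(-1,1,0,.022),.0218,169.4))
f=arm.grab_frame("scene"); cv2.imwrite("pics/s9.png",cv2.resize(f[50:250,150:410,::-1],None,fx=3,fy=3))
f=arm.grab_frame("top"); cv2.imwrite("pics/t9.png",cv2.resize(f[180:320,340:520,::-1],None,fx=4,fy=4))
E
```

```text
t 22.17 p [ 0.5173 -0.0719  0.1292] th 169.26 w 0.0276 F [ 1.1 -0.1 -1. ] tilt [-1.e+00  0.e+00  1.e-04] q [ 0.24  0.21 -0.47 -0.   -0.89 -0.43]
{'dx': np.float64(0.1074), 'dy': np.float64(-0.0004), 'dz': np.float64(-0.0004), 'twist': np.float64(-0.1)}
```

View pics/s9.png

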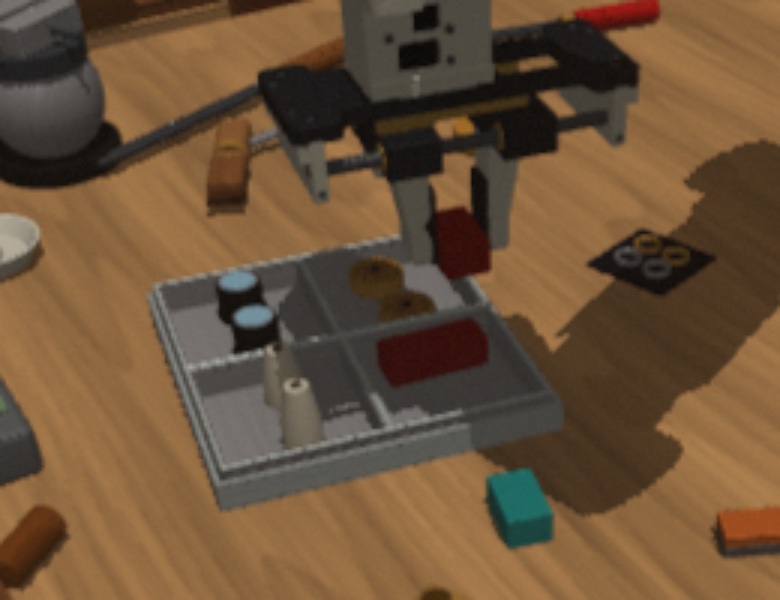

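View pics/t9.png

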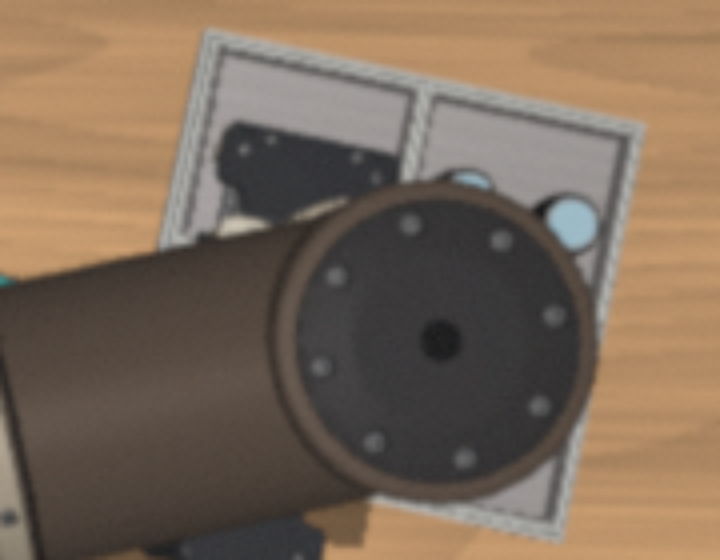

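The rouge is held level with its length along bin y. Both cones, both loupes and both brushes stand in their bins, and the cones clear the gripper body.

{"op": "jog_arm", "data": {
  "motion": [
    {"dx": 0.03, "dy": 0, "dz": 0, "twist": 0},
    {"dx": 0.055, "dy": 0, "dz": 0, "twist": 0},
    {"dx": 0.075, "dy": 0, "dz": 0, "twist": 0},
    {"dx": 0.09, "dy": 0, "dz": 0, "twist": 0},
    {"dx": 0.1, "dy": 0, "dz": 0, "twist": 0},
    {"dx": 0.106, "dy": 0, "dz": 0, "twist": 0},
    {"dx": 0.106, "dy": 0, "dz": 0, "twist": 0},
    {"dx": 0.106, "dy": 0, "dz": 0, "twist": 0}
  ]
}}

```text
t: 22.93
eef_pos: [0.5177, -0.0719, 0.0236]
ee_rot: [-3.102, 1.57, -0.146]
force: [0.6, -0.0, -1.4]
width: 0.0281
```

```bash
python3 - <<'E'
from h import *
import cv2
go((*binpt(-1,1,0,.022),.0218,169.4))
f=arm.grab_frame("scene"); cv2.imwrite("pics/s10.png",cv2.resize(f[50:250,150:410,::-1],None,fx=3,fy=3))
E
```

```text
t 22.93 p [ 0.5177 -0.0719  0.0236] th 169.4 w 0.0281 F [ 0.6 -0.  -1.4] tilt [-1.e+00 -0.e+00 -4.e-04] q [ 0.24  0.36 -0.58  0.   -0.64 -0.42]
{'dx': np.float64(0.0018), 'dy': np.float64(-0.0003), 'dz': np.float64(0.0), 'twist': np.float64(-0.0)}
```

View pics/s10.png

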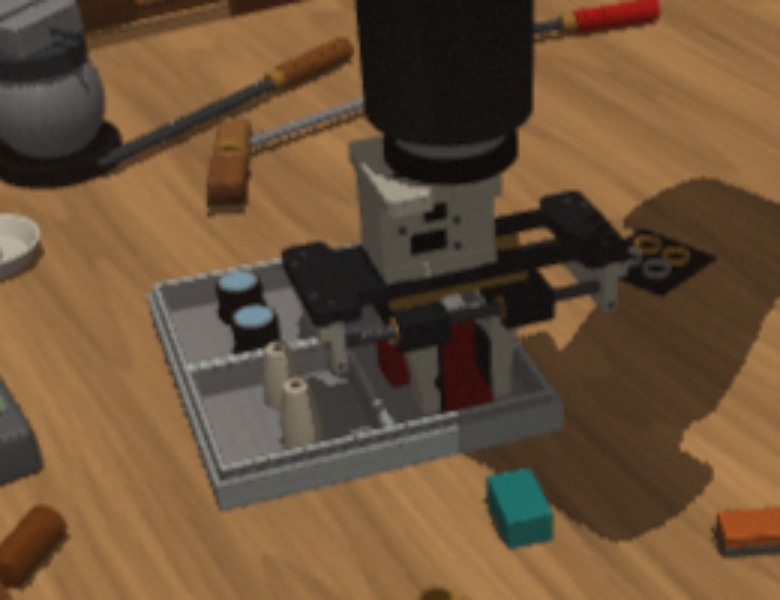

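The cones clear the gripper. The rouge is just above the floor.

{"op": "jog_arm", "data": {
  "motion": [
    {"dx": 0.001, "dy": 0, "dz": 0, "twist": 0},
    {"dx": 0.0018, "dy": 0, "dz": 0, "twist": 0},
    {"dx": 0.0018, "dy": 0, "dz": 0, "twist": 0},
    {"dx": 0.0018, "dy": 0, "dz": 0, "twist": 0}
  ]
}}

```text
t: 23.32
eef_pos: [0.5175, -0.0719, 0.0217]
ee_rot: [-2.734, 1.57, 0.223]
force: [-0.0, -0.0, -1.0]
width: 0.0279
```

{"op": "jog_arm", "data": {
  "motion": [
    {"dx": 0, "dy": 0, "dz": 0, "twist": 0},
    {"dx": 0, "dy": 0, "dz": 0, "twist": 0},
    {"dx": 0, "dy": 0, "dz": 0, "twist": 0},
    {"dx": 0, "dy": 0, "dz": 0, "twist": 0}
  ],
  "gripper": 0.04
}}

```text
t: 23.65
eef_pos: [0.5174, -0.0719, 0.0215]
ee_rot: [-2.821, 1.571, 0.136]
force: [0.5, 0.4, -0.0]
width: 0.0396
```

{"op": "jog_arm", "data": {
  "motion": [
    {"dx": -0.015, "dy": 0, "dz": 0, "twist": 0},
    {"dx": -0.04, "dy": 0, "dz": 0, "twist": 0},
    {"dx": -0.08, "dy": 0, "dz": 0, "twist": 0},
    {"dx": -0.12, "dy": 0, "dz": 0, "twist": 0},
    {"dx": -0.15, "dy": 0, "dz": 0, "twist": 0},
    {"dx": -0.15, "dy": -0.3, "dz": 0, "twist": 0},
    {"dx": -0.15, "dy": -0.3, "dz": 0, "twist": 0},
    {"dx": -0.15, "dy": -0.3, "dz": 0, "twist": 0},
    {"dx": -0.15, "dy": -0.3, "dz": 0, "twist": 0},
    {"dx": -0.15, "dy": -0.3, "dz": 0, "twist": 0},
    {"dx": -0.15, "dy": -0.3, "dz": 0, "twist": 0},
    {"dx": -0.15, "dy": -0.3, "dz": 0, "twist": 0},
    {"dx": -0.15, "dy": -0.3, "dz": 0, "twist": 0},
    {"dx": -0.15, "dy": -0.3, "dz": 0, "twist": 0},
    {"dx": -0.15, "dy": -0.3, "dz": 0, "twist": 0},
    {"dx": -0.15, "dy": -0.3, "dz": 0, "twist": 0}
  ]
}}

```text
t: 24.98
eef_pos: [0.5721, 0.2222, 0.1712]
ee_rot: [0.749, 1.57, -2.578]
force: [0.6, -0.5, -0.3]
width: 0.0403
```

```bash
python3 - <<'E'
from h import *
import cv2
f=arm.grab_frame("scene"); cv2.imwrite("pics/s11.png",cv2.resize(f[100:240,180:360,::-1],None,fx=4,fy=4))
f=arm.grab_frame("top"); cv2.imwrite("pics/t11.png",cv2.resize(f[180:320,360:510,::-1],None,fx=4,fy=4,interpolation=2)); cv2.imwrite("pics/t11f.png",f[:,:,::-1])
E
```

```text
(no output)
```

View pics/s11.png

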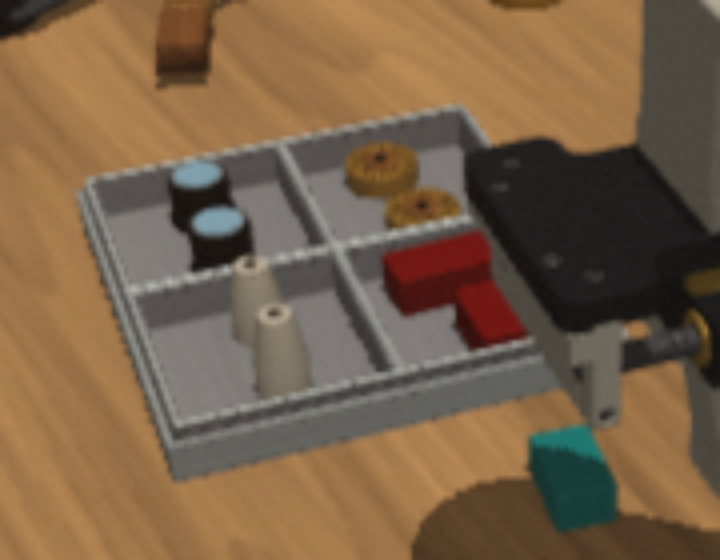

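View pics/t11.png

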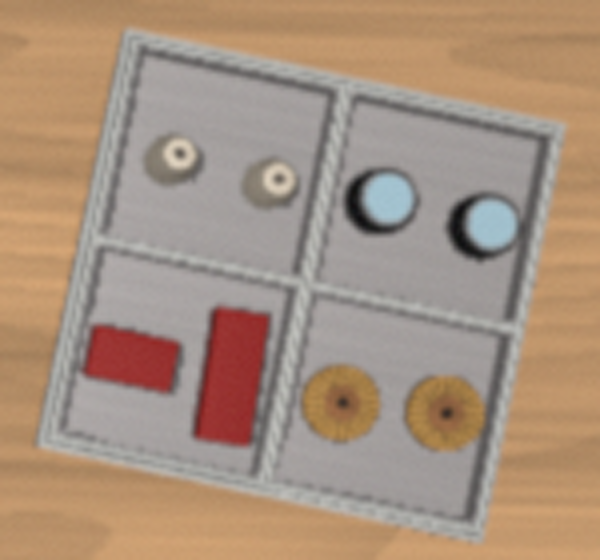

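View pics/t11f.png

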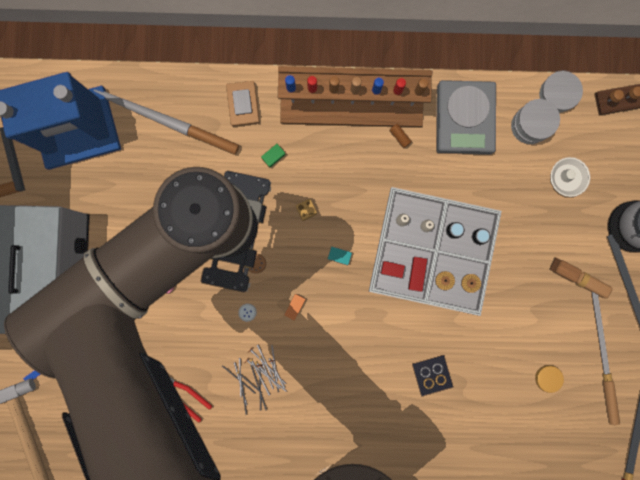

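Top view: all four sit beside their mates. The rouge's outer end is close to the left wall, so I'll move the arm clear and check that it lies flat and that the pot and stone haven't moved.

{"op": "jog_arm", "data": {
  "motion": [
    {"dx": -0.08, "dy": 0, "dz": 0, "twist": 0},
    {"dx": -0.08, "dy": 0, "dz": 0, "twist": 0},
    {"dx": -0.08, "dy": -0.3, "dz": 0.2, "twist": 0},
    {"dx": -0.08, "dy": -0.3, "dz": 0.2, "twist": 0},
    {"dx": -0.08, "dy": -0.3, "dz": 0.2, "twist": 0},
    {"dx": -0.08, "dy": -0.3, "dz": 0.2, "twist": 0},
    {"dx": -0.08, "dy": -0.3, "dz": 0.2, "twist": 0},
    {"dx": -0.08, "dy": -0.3, "dz": 0.2, "twist": 0},
    {"dx": -0.08, "dy": -0.3, "dz": 0.2, "twist": 0},
    {"dx": -0.08, "dy": -0.3, "dz": 0.2, "twist": 0},
    {"dx": -0.08, "dy": -0.3, "dz": 0.2, "twist": 0},
    {"dx": -0.08, "dy": -0.3, "dz": 0.2, "twist": 0},
    {"dx": -0.08, "dy": -0.3, "dz": 0.2, "twist": 0},
    {"dx": -0.08, "dy": -0.3, "dz": 0.2, "twist": 0}
  ]
}}

```text
t: 26.25
eef_pos: [0.4316, 0.5536, 0.2514]
ee_rot: [1.474, 1.57, -1.853]
force: [-0.2, -1.2, 0.6]
width: 0.0397
```

```bash
python3 - <<'E'
from h import *
import cv2
f=arm.grab_frame("scene")[:,:,::-1]; cv2.imwrite("pics/s12.png",f); cv2.imwrite("pics/s12c.png",cv2.resize(f[110:220,190:350],None,fx=5,fy=5,interpolation=2))
c2=lambda x,y:(360+(x-1.5)/4,180+(y-1.5)/4)
for n,s,p in(('rouge',(-1,1),(132,358,.028)),('felt',(1,1),(180,154,.052)),('loupe',(1,-1),(388,199,.036)),('brush',(-1,-1),(341,402,.02))):
    q=px('top',*c2(*p[:2]),p[2])[:2]-binpt(*s,0,0); c,t=np.cos(YAW),np.sin(YAW); print(n,(np.array([[c,t],[-t,c]])@q).round(4))
E
```

```text
rouge [-0.001  0.023]
felt [-0.0019  0.0228]
loupe [-0.0005  0.024 ]
brush [-0.0006  0.0239]
```

View pics/s12.png

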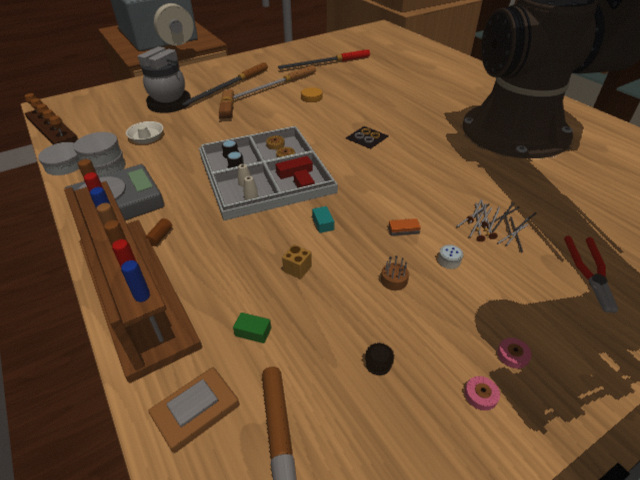

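View pics/s12c.png

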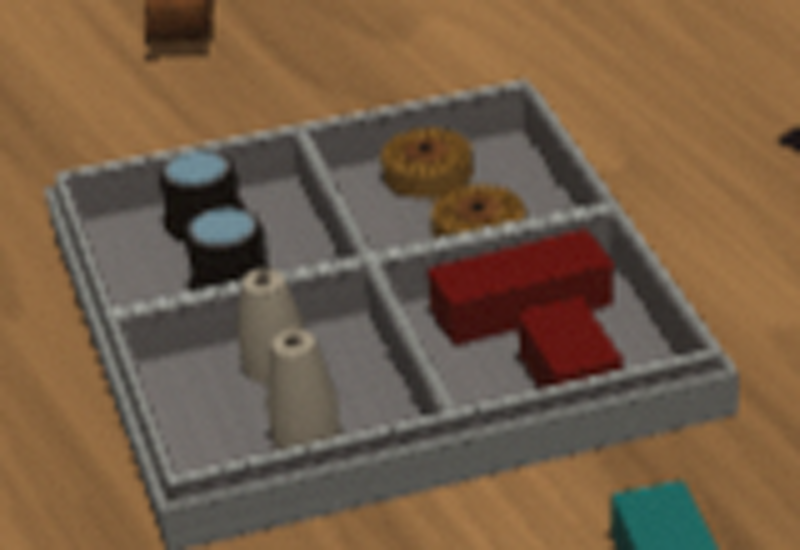

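All four stand on the floor of their bins. The pot (379,358) and the stone (405,227) are where they were. Handing in.

```bash
python3 - <<'E'
from h import *
print(arm.job_done(), arm.get_state()['t'])
E
```

```text
the job is handed in; nothing more can be done
the job is handed in; nothing more can be done
```

The loupe, felt cone, wheel brush and rouge bar are each set down in the bin with their own kind, and I handed the job in at about 26 s of the 102 s allowed.

- **Placement:** in the final pictures all four stand upright beside their mates. Measured from the top view, each sits within 2 mm of its bin's middle in x and 23–24 mm to the free +y side.
- **Bench:** the pot and stone show at the same pixels as at the start. In the pictures none of the other things near the work look disturbed.
- **Forces:** readings between moves stayed under 7 N. When setting down, I felt the bin floor clearly for the loupe and brush (3 N and 5 N). I did not feel it for the felt cone and rouge, so I judged those by height and by the pictures, which show them flat on the floor.
- **Only hiccup:** one move call was refused because its rows lacked "twist". Nothing moved.

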